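Ring for a saucer: show the attendant the spare saucers and the cup that lacks one

ROBOT

A 7-joint arm with a two-finger parallel gripper is mounted at the origin on the work surface. World frame = base frame: x ahead of the robot, y to its left, z up, the work surface at z = 0. Lengths are in m, angles in rad, forces in N, time in s.
With the tool pointing down it reaches from about 0.4 to 0.875 m from the base axis. Payload 19.3 kg.
Tool frame: the origin (TCP) lies between the finger pads, 19 mm behind the fingertips; this is the grasp point; z points along the fingers, y is the line along which they close (so a half turn about z gives the same grasp; the last joint's range is limited). The gripper opens to 85 mm and grips with 20 to 120 N. Pads are 22 mm wide; open, the fingers measure 114 mm over their backs; the gripper's body (76 mm by 85 mm) begins 54 mm behind the grasp point. The pads swing forward as they close: fully open they stand 13 mm farther back than shut.
Start: joints at [-1.178, 0.521, -0.036, 1.599, 0.021, 1.021, -0.113], TCP at [0.279, 0.559, 0.25] pointing down, gripper open.
Joint ranges: [-2.91, 2.91], [-0.3, 2.13], [-1.5, 1.42], [0.17, 2.43], [-1.26, 4.41], [0.16, 1.93], [-2.52, 2.52]. Speed limits (rad/s): [1.89, 1.89, 2.39, 2.39, 3.01, 3.01, 3.01].

INTERFACE

Orientations are given as [roll, pitch, yaw] about the fixed x, y, z axes, in that order (R = Rz(yaw) Ry(pitch) Rx(roll)).
In Python, from workcell import bot gives the robot as it stands. The module is installed in compiled form; this text tells all that it offers.
- The arm moves only by the tool apply_moves, never from a script. Its arguments are lists of equal length, an entry for each row: "claw": the finger opening in m, from 0 to 0.0854; "xyz": the shift along the tool's x, y, z in m, a list of three; "twist": the turn, a rotation vector about the tool's x, y, z in rad, a list of three. A call has 1 to 20 rows; each row shifts and turns the commanded pose from where the row before left it, along the tool's axes as they then stand; what a row does not reach is not made up. A row lasts 1/10 s, in which the tool goes at most 50 mm and 8.59 degrees, less where a joint would pass 70% of its speed; a pose out of reach is approached as far as the arm can. A call with a gripper value outside its range is refused whole. The fingers move at their own pace and stop on an object; "force" is the grip in N (left out, the last holds). Time passes only in rows, so rows that do not move let the fingers close. It gives the time, the measured TCP pose, the force, the opening and the grip force at its end, in the units of the state.
- bot.observe(): the state, without advancing time (a new reading comes with each control period).
- bot.grab_frame(name): name is "side" or "top" or "wrist"; returns a dict with "img" (480x640x3 uint8, red, green, blue), "vfov" (degrees; the focal length in pixels is half the picture's height over the tangent of half this angle, whatever the lens; pixels are square), "cx", "cy" (the principal point, pixels), "view" (4x4, takes a point from world to camera coordinates). Camera axes: x right, y up, looking along -z (the intrinsics and any distortion apply to the point x, -y, -z); pixel columns grow to the right and rows downward; lengths in m; the calibration is good to about 2 mm. The wrist camera is an equidistant fisheye: a pixel r from the principal point sees the ray r / f radians off the axis. A picture is of the moment at which its call begins. There is no depth.
- bot.job_done(): hands the job in; it is judged then, once.
Trained networks look in the newest picture that a camera, given by its name, has taken for a name from the list of things; names that differ only in an ending like _2 or _b are one class to them, and where a whole thing is asked for, a point or a joint stands for the part that bears it (a point fixed in the world has none). Each returns a list of dicts, best first, with "score" (0 to 1); they miss things now and then, are a little off and sometimes report something else, mostly with a low value. They report only what shows in the picture. A call takes as long as a camera call.
- bot.find_in(camera, query): "position" ([x, y, z] in m, in world coordinates, good to about 4 mm: the middle of the surface that is visible of it).
The state is a dict: "clock": time; "qpos": joint angles; "qd": joint speeds; "joint_efforts": joint torques, N m; "position": TCP position; "tool_rot": TCP orientation; "force": force on the tool from outside, world axes, zero at the start; "moment": the same for the moment, N m; "grip_width": finger opening in m; "finger_force": force on a finger pad.
Only numpy, scipy, OpenCV 4.12 (cv2) and the standard library are available. Lean on these libraries where they do the work, as an engineer would, in place of code of your own. Each camera call takes 0.05 s, during which the arm holds its last target. There are 200 camera calls.

TASK

One cup of the tea service stands straight on the marble without a saucer: call the attendant by pressing the plunger of the call bell lightly with your fingertips, then show what is wanted by pointing straight down, for two seconds each, first at the spare saucers (the smaller of the two stacks) and then at that cup. Point from a few centimetres above the middle of each without touching it, and finish still pointing at the cup. Do not touch any of the china, pass well above the rest of it rather than dipping down over it, and leave every piece, and the bell, standing where it is.

Things in the scene. Friction and masses are not known exactly. Their poses are not given: they have to be found in the camera images.
- bell: desk call bell, loose: black round base 85 mm across, chrome dome 78 mm across, brass plunger on top, 65 mm high in all; origin at the centre of its underside, z up. It weighs 0.25 to 0.45 kg and stays put when pressed from straight above
- plunger_top (a point): centre of the flat top of the bell's plunger, a brass disc 16 mm across, 65 mm above the marble when released. It moves with the plunger
- plunger (a joint): travel of the bell's plunger in m: 0 released (up), 0.005 fully down; a spring pushes it up, about 1.5 N starts it and 5 N holds it fully down; the bell sounds from 0.003 on
- saucer_stack: stack of six spare saucers, the smaller of the two stacks: 145 mm across, 58 mm high; origin at the centre of its underside on the marble, z up
- saucer_stack_top (a point): centre of the saucer stack at the height of its uppermost rim (58 mm above the marble); the well of the top saucer lies 12 mm lower
- cup_bare: teacup, white porcelain with a burgundy band and gilt handle, 88 mm across the rim, 56 mm high, the handle sticking out to its +y to 67 mm from the axis; the one cup that stands straight on the marble without a saucer; origin at the centre of its underside, z up
- cup_bare_rim (a point): centre of the mouth of that cup at rim height (56 mm above the marble)
- plate_stack: bystander: stack of four cake plates, the larger of the two stacks, 192 mm across, 44 mm high; origin at the centre of its underside
- saucer_a: bystander: saucer 145 mm across and 18 mm high with a cup on it; origin at the centre of its underside
- cup_a: bystander: teacup, white porcelain with a burgundy band and gilt handle, 88 mm across the rim, 56 mm high, the handle sticking out to its +y to 67 mm from the axis; it stands on saucer_a, so its rim is 62 mm above the marble; origin at the centre of its underside
- saucer_b: bystander: saucer 145 mm across and 18 mm high with a cup on it; origin at the centre of its underside
- cup_b: bystander: teacup, white porcelain with a burgundy band and gilt handle, 88 mm across the rim, 56 mm high, the handle sticking out to its +y to 67 mm from the axis; it stands on saucer_b, so its rim is 62 mm above the marble; origin at the centre of its underside
- saucer_c: bystander: saucer 145 mm across and 18 mm high with a cup on it; origin at the centre of its underside
- cup_c: bystander: teacup, white porcelain with a burgundy band and gilt handle, 88 mm across the rim, 56 mm high, the handle sticking out to its +y to 67 mm from the axis; it stands on saucer_c, so its rim is 62 mm above the marble; origin at the centre of its underside
- cream_jug: bystander: small open cream jug among the cups, 52 mm across, 74 mm high, handle to its +y; origin at the centre of its underside
- sugar_bowl: bystander: lidded sugar bowl with two handles, 88 mm across, 101 mm high, at the far left; origin at the centre of its underside
- coffee_pot: bystander: tall coffee pot, 142 mm across, 220 mm high, spout and handle reach 120 mm from its axis, at the near left; origin at the centre of its underside
- bud_vase: bystander: small bulbous vase, 72 mm across, 88 mm high, at the far side; origin at the centre of its underside

How it is judged:
By the outcome, as a careful person would: the job done as asked, in the order asked, and still so for the second after the job is handed in, with the robot touching nothing.
It also fails if it takes over 58 s, if anything falls off the work surface, if the arm or the gripper's body presses on something with over 40 N, if the wrist force passes 120 N, or if a joint passes its speed limit or range.

## Working session

There is one attempt and no reset: what is moved stays moved. The work goes in short steps, Python scripts to look and compute and a tool call to move; the robot and the scene stay as the last step left them, time stands still between calls to the robot, and variables do not carry over. Pictures are saved under pics/ and viewed, at most 10 in all, crops included, and the job is handed in when it is done.

Besides the shell and the picture viewer there is one more tool, called after ">>>" as name(argument=value, ...), one argument or row to a line, values as JSON. apply_moves: Moves the arm, as the interface text tells. Its arguments: {"type":"object","properties":{"claw":{"type":"array"},"xyz":{"type":"array"},"twist":{"type":"array"},"force":{"type":"number"}},"required":["claw","xyz","twist"]}

```bash
mkdir -p pics; python3 - <<'E'
from workcell import bot
import cv2,numpy as np
s=bot.observe();print(s['clock'],s['position'],s['tool_rot'],s['grip_width'],s['force'])
for c in ['top','side']:
    f=bot.grab_frame(c);cv2.imwrite(f'pics/{c}0.png',f['img'][:,:,::-1])
    print(c,f['vfov'],f['cx'],f['cy'],np.round(f['view'],4).tolist())
    for q in ['bell','plunger_top','saucer_stack','cup_bare','cup_a','plate_stack','cream_jug','sugar_bowl','coffee_pot','bud_vase']:
        print(q,[(np.round(d['position'],3).tolist(),round(d['score'],2)) for d in bot.find_in(c,q)])
E
```

```text
0.0 [0.27892396 0.5589582  0.24940186] [-3.14043208e+00  5.13365286e-05  2.67874180e+00] 0.08554215063210233 [ 0.13871981 -0.28882115  0.18028607]
top 42.77295380404844 321.70927438335605 237.16793867214506 [[-0.0064, -0.9998, -0.018, 0.0758], [0.9898, -0.0089, 0.142, -0.5741], [-0.1422, -0.0169, 0.9897, -1.6072], [0.0, 0.0, 0.0, 1.0]]
bell [([0.403, -0.193, 0.036], 0.57)]
plunger_top []
saucer_stack [([0.553, -0.443, 0.049], 0.82), ([0.754, -0.042, 0.061], 0.27), ([0.62, 0.261, 0.024], 0.2)]
cup_bare [([0.618, 0.266, 0.022], 0.79)]
cup_a [([0.639, -0.006, 0.028], 0.97), ([0.438, 0.254, 0.031], 0.73), ([0.46, 0.002, 0.033], 0.58), ([0.62, 0.265, 0.024], 0.51)]
plate_stack [([0.63, -0.248, 0.034], 0.98)]
cream_jug [([0.524, 0.147, 0.057], 0.54)]
sugar_bowl [([0.649, 0.448, 0.072], 0.75), ([0.438, 0.256, 0.029], 0.4)]
coffee_pot [([0.377, 0.541, 0.132], 0.79)]
bud_vase [([0.752, -0.041, 0.062], 0.86)]
side 44.34711515788628 318.4038328458716 237.83656938962375 [[0.9497, -0.3133, 0.0035, -0.5285], [0.2218, 0.6803, 0.6985, -0.2207], [-0.2212, -0.6626, 0.7156, -1.6971], [0.0, 0.0, 0.0, 1.0]]
bell [([0.399, -0.22, 0.031], 0.77)]
plunger_top [([0.459, 0.018, 0.044], 0.28)]
saucer_stack [([0.55, -0.454, 0.044], 0.83)]
cup_bare [([0.614, 0.268, 0.039], 0.86)]
cup_a [([0.461, 0.02, 0.04], 0.93), ([0.64, 0.006, 0.042], 0.87), ([0.44, 0.273, 0.044], 0.79)]
plate_stack [([0.626, -0.25, 0.032], 0.78)]
cream_jug [([0.526, 0.135, 0.05], 0.92), ([0.642, 0.009, 0.042], 0.45)]
sugar_bowl [([0.652, 0.433, 0.064], 0.6)]
coffee_pot []
bud_vase [([0.755, -0.058, 0.06], 0.82), ([0.628, -0.25, 0.031], 0.44)]
```

View pictures.

View pics/top0.png

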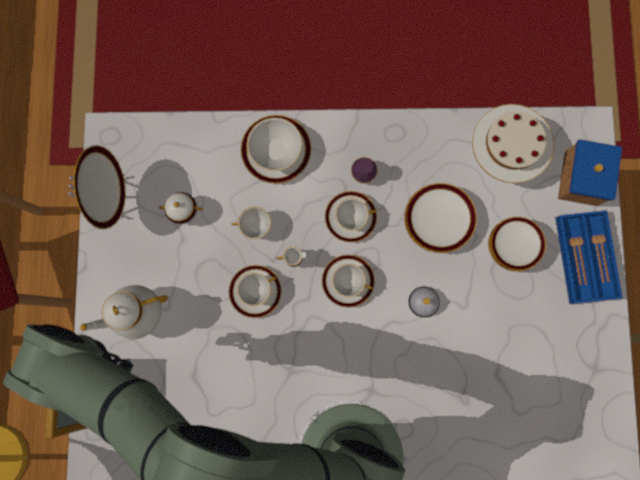

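View pics/side0.png

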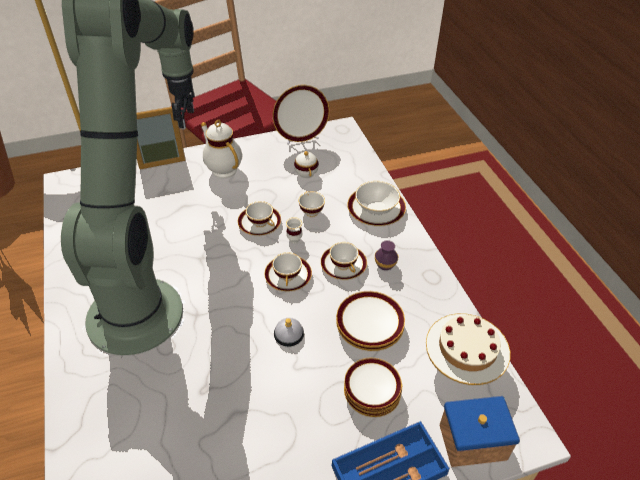

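```bash
cat > h.py <<'E'
import numpy as np,cv2
from workcell import bot
def cam(f):
    fl=240/np.tan(np.radians(f['vfov'])/2); return fl,np.array(f['view'])
def proj(f,P):
    fl,V=cam(f);p=np.atleast_2d(P)@V[:3,:3].T+V[:3,3]
    return np.c_[f['cx']+fl*p[:,0]/-p[:,2], f['cy']-fl*p[:,1]/-p[:,2]]
def ray(f,u,v,z):
    fl,V=cam(f);d=V[:3,:3].T@np.array([(u-f['cx'])/fl,-(v-f['cy'])/fl,-1]);o=-V[:3,:3].T@V[:3,3]
    return o+d*(z-o[2])/d[2]
def circ(c,r): 
    t=np.linspace(0,2*np.pi,60);return np.c_[c[0]+r*np.cos(t),c[1]+r*np.sin(t),0*t+c[2]]
E
python3 - <<'E'
from h import *
px={'top':[(427,300),(517,244),(254,222)],'side':[(288,322),(373,384),(312,201)]}
T=[(.065,.008),(.058,.0725),(.056,.044)]
F={c:bot.grab_frame(c) for c in px}
est=[np.mean([ray(F[c],*px[c][i],T[i][0]) for c in px],0) for i in range(3)]
rows=[]
for c in px:
    print([ray(F[c],*px[c][i],T[i][0]).round(4).tolist() for i in range(3)])
    r=[]
    for i in range(3):
        u,v=px[c][i];h=33 if i!=0 else 22
        im=cv2.resize(F[c]['img'][v-h:v+h,u-h:u+h],(264,264),interpolation=cv2.INTER_CUBIC)[:,:,::-1].copy();k=264/(2*h)
        q=(proj(F[c],circ(est[i],T[i][1]))-[u-h-.5,v-h-.5])*k
        cv2.polylines(im,[q.astype(np.int32)],True,(0,255,0),1)
        if i==0:
            b=est[0].copy();b[2]=0
            cv2.polylines(im,[((proj(F[c],circ(b,.0425))-[u-h-.5,v-h-.5])*k).astype(np.int32)],True,(255,255,0),1)
        r.append(im)
    rows.append(np.hstack(r))
cv2.imwrite('pics/m1.png',np.vstack(rows));print(np.round(est,4).tolist())
E
```

```text
[[0.4034, -0.2023, 0.065], [0.5494, -0.4452, 0.058], [0.6153, 0.2525, 0.056]]
[[0.4002, -0.2091, 0.065], [0.5508, -0.4536, 0.058], [0.6151, 0.2462, 0.056]]
[[0.4018, -0.2057, 0.065], [0.5501, -0.4494, 0.058], [0.6152, 0.2494, 0.056]]
```

View pics/m1.png

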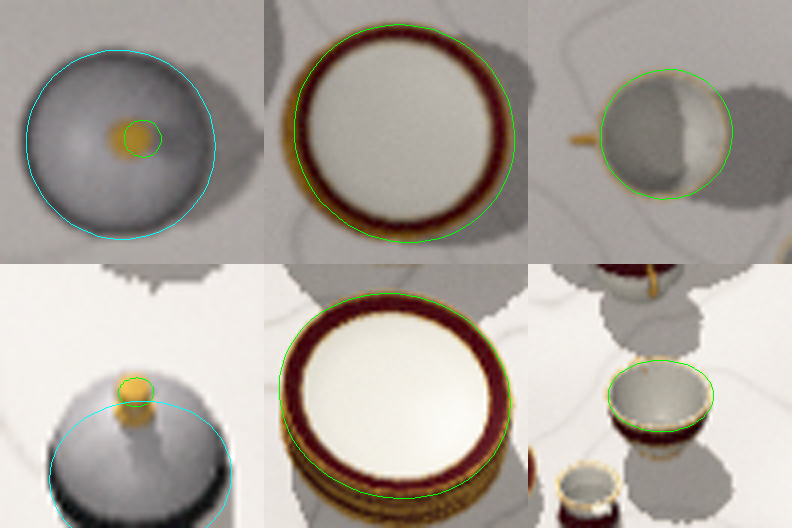

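Top view: the bell plunger is at (426.5,300), the saucer stack at (516,244), and the bare cup at (254,222) with its handle to the left and no saucer. The side view agrees: (288,322), (373,384) and (312,201). Next I rise clear of the coffee pot, then swing to the bell.

>>> apply_moves(
  claw=[0,0,0,0,0,0,0,0,0,0,0,0,0,0,0,0,0,0],
  xyz=[
    [0,0,-0.03],
    [0,0,-0.035],
    [0,0,-0.035],
    [0,0,-0.035],
    [0,0,-0.035],
    [0,0,0],
    [-0.041,-0.009,0],
    [-0.041,-0.009,0],
    [-0.04,-0.009,0],
    [-0.04,-0.009,0],
    [-0.039,-0.009,0],
    [-0.039,-0.009,0],
    [-0.038,-0.009,0],
    [-0.038,-0.009,0],
    [-0.037,-0.009,0],
    [-0.037,-0.009,0],
    [-0.036,-0.009,0],
    [-0.036,-0.009,0],
  ],
  twist=[
    [0,0,0],
    [0,0,0],
    [0,0,0],
    [0,0,0],
    [0,0,0],
    [0,0,0],
    [0,0,0.0656],
    [0,0,0.0656],
    [0,0,0.0656],
    [0,0,0.0656],
    [0,0,0.0656],
    [0,0,0.0656],
    [0,0,0.0656],
    [0,0,0.0656],
    [0,0,0.0656],
    [0,0,0.0656],
    [0,0,0.0656],
    [0,0,0.0656],
  ],
)

```text
clock: 3.0
position: [0.5113, 0.1589, 0.4195]
tool_rot: [-3.141, 0.0, 1.889]
force: [0.6, 0.3, -0.1]
grip_width: 0.0001
finger_force: 0.0
```

>>> apply_moves(
  claw=[0,0,0,0,0,0,0,0,0,0,0,0,0],
  xyz=[
    [-0.034,-0.008,0.01],
    [-0.034,-0.008,0.01],
    [-0.033,-0.008,0.01],
    [-0.033,-0.008,0.01],
    [-0.032,-0.008,0.01],
    [-0.032,-0.008,0.01],
    [-0.031,-0.008,0.02],
    [-0.031,-0.008,0.02],
    [-0.03,-0.008,0.02],
    [-0.03,-0.008,0.03],
    [-0.029,-0.008,0.03],
    [-0.029,-0.008,0.03],
    [0,0,0],
  ],
  twist=[
    [0,0,0.064],
    [0,0,0.064],
    [0,0,0.064],
    [0,0,0.064],
    [0,0,0.064],
    [0,0,0.064],
    [0,0,0.064],
    [0,0,0.064],
    [0,0,0.064],
    [0,0,0.064],
    [0,0,0.064],
    [0,0,0.064],
    [0,0,0],
  ],
)

```text
clock: 4.3
position: [0.4065, -0.2074, 0.2071]
tool_rot: [-3.137, 0.002, 1.117]
force: [0.9, 1.1, 1.1]
grip_width: 0.0005
finger_force: 0.0
```

```bash
cat >> h.py <<'E'
def delta(target):
    from scipy.spatial.transform import Rotation as Ro
    s=bot.observe();R=Ro.from_euler('xyz',s['tool_rot']).as_matrix()
    return (R.T@(np.array(target)-s['position'])).round(4).tolist()
def fish(f,P):
    fl,V=cam(f);p=np.atleast_2d(P)@V[:3,:3].T+V[:3,3];p=p*[1,-1,-1]
    r=np.hypot(p[:,0],p[:,1]);t=np.arctan2(r,p[:,2]);return np.c_[f['cx']+fl*t*p[:,0]/r,f['cy']+fl*t*p[:,1]/r]
E
python3 - <<'E'
from h import *
s=bot.observe();print(s['clock'],s['position'],s['tool_rot'],s['qpos'].round(2) if hasattr(s['qpos'],'round') else s['qpos'],s['force'])
f=bot.grab_frame('wrist');im=f['img'][:,:,::-1].copy()
b=np.array([.402,-.2025,.065])
for c,r in[(b,.008),(b*[1,1,0],.0425)]: cv2.polylines(im,[fish(f,circ(c,r)).astype(np.int32)],True,(0,255,0),1)
print(fish(f,b),fish(f,s['position']+np.array([0,0,-.019])))
for q in ['bell','plunger_top']: print(bot.find_in('wrist',q))
cv2.imwrite('pics/w1.png',im);print(delta(b+[0,0,.035]))
E
```

```text
4.3 [ 0.40649886 -0.20743198  0.20714673] [-3.13686544e+00  2.29543528e-03  1.11675886e+00] [-0.1   0.37  0.55  2.09 -0.27  0.76  0.17] [0.91927263 1.08494072 1.14942763]
[[306.40321405 221.94533065]] [[312.84121856 299.02607132]]
[{'position': [0.4046, -0.1925, 0.0405], 'score': 0.81}]
[{'position': [0.4051, -0.1994, 0.0689], 'score': 0.84}]
[-0.0013, -0.0091, 0.1102]
```

View pics/w1.png

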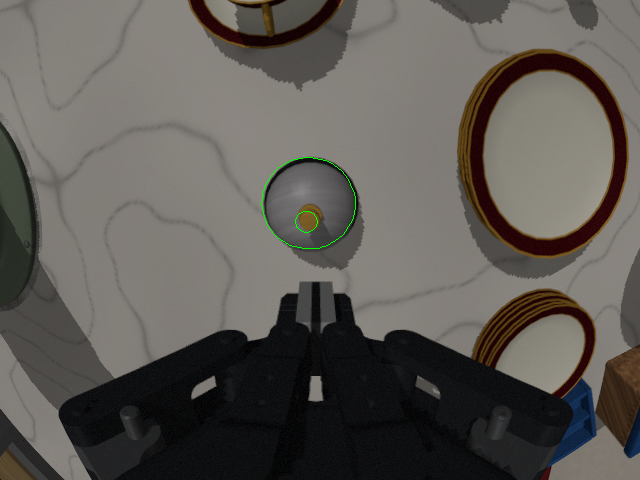

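```bash
python3 - <<'E'
from h import *
f=bot.grab_frame('wrist');im=f['img'].astype(int)
m=(im[:,:,0]-im[:,:,2]>50);m[:185]=0;m[240:]=0;m[:,:280]=0;m[:,340:]=0
v,u=np.nonzero(m);print(len(u),u.min(),u.max(),v.min(),v.max(),u.mean(),v.mean())
c=im[190:240,285:335].astype(np.uint8)
o=cv2.resize(c[:,:,::-1],(400,400),interpolation=cv2.INTER_NEAREST)
cv2.imwrite('pics/w2.png',o)
for p in [(.402,-.2025),(.407,-.2025),(.402,-.1975)]: print(p,fish(f,[*p,.065]),fish(f,[*p,.0]))
E
```

```text
450 294 316 209 234 304.6688888888889 221.30666666666667
(0.402, -0.2025) [[301.82371511 226.28552946]] [[304.36993246 208.27591148]]
(0.407, -0.2025) [[307.84665943 223.48247859]] [[309.28304255 205.96514063]]
(0.402, -0.1975) [[298.86863185 220.42256692]] [[301.97643596 203.45448068]]
```

View pics/w2.png

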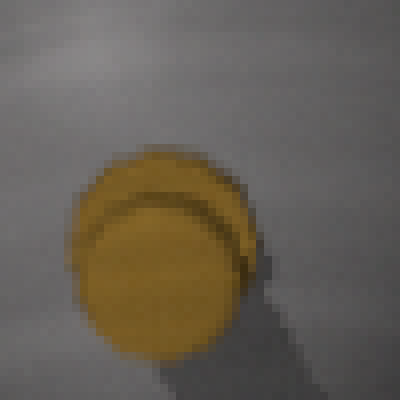

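The disc of the plunger is at (304.5,224.5) in the wrist picture, which gives about (0.404, -0.202).

```bash
python3 - <<'E'
from h import *
s=bot.observe();print(s['clock'],s['position'],s['tool_rot'],s['force'],delta([.404,-.202,.098]))
E
```

```text
4.5 [ 0.4111152  -0.20495824  0.21044544] [ 3.14075049e+00 -3.02038425e-04  1.12495116e+00] [-0.19498719  0.08902298 -0.2162679 ] [-0.0004, -0.0078, 0.1124]
```

>>> apply_moves(
  claw=[0,0,0,0,0,0,0,0],
  xyz=[
    [0,-0.004,0.02],
    [0,-0.004,0.025],
    [0,0,0.025],
    [0,0,0.02],
    [0,0,0.012],
    [0,0,0.01],
    [0,0,0],
    [0,0,0],
  ],
  twist=[
    [0,0,0],
    [0,0,0],
    [0,0,0],
    [0,0,0],
    [0,0,0],
    [0,0,0],
    [0,0,0],
    [0,0,0],
  ],
)

```text
clock: 5.3
position: [0.4035, -0.202, 0.0985]
tool_rot: [3.141, -0.0, 1.124]
force: [0.2, -1.3, 1.3]
grip_width: 0.0005
finger_force: 0.0
```

```bash
python3 - <<'E'
from h import *
o=[]
for c,(u,v) in {'side':(288,318),'top':(426,300)}.items():
    f=bot.grab_frame(c);o.append(cv2.resize(f['img'][v-25:v+25,u-25:u+25,::-1],(400,400),interpolation=cv2.INTER_CUBIC))
cv2.imwrite('pics/s3.png',np.hstack(o))
s=bot.observe();print(s['clock'],s['position'],s['tool_rot'],s['force'],delta([.404,-.202,.09]))
E
```

```text
5.4 [ 0.40362013 -0.20202948  0.09871205] [ 3.14044416e+00 -2.29035637e-04  1.12375202e+00] [-0.38543822  0.58013568  0.39498261] [0.0002, 0.0003, 0.0087]
```

View pics/s3.png

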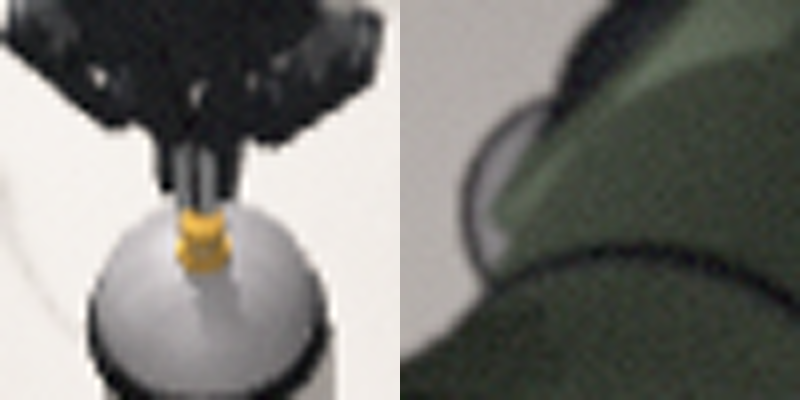

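In the side crop the fingertips are centred over the brass plunger at (200,215), with a small gap. I'll press gently.

>>> apply_moves(
  claw=[0,0,0,0,0,0,0],
  xyz=[
    [0,0,0.006],
    [0,0,0.006],
    [0,0,0.002],
    [0,0,0.001],
    [0,0,0.001],
    [0,0,0],
    [0,0,0],
  ],
  twist=[
    [0,0,0],
    [0,0,0],
    [0,0,0],
    [0,0,0],
    [0,0,0],
    [0,0,0],
    [0,0,0],
  ],
)

```text
clock: 6.1
position: [0.4031, -0.2018, 0.0821]
tool_rot: [-3.141, -0.0, 1.124]
force: [-2.5, 2.4, 2.5]
grip_width: -0.0003
finger_force: 1.3
```

```bash
python3 - <<'E'
from h import *
for i in range(4):
    bot.find_in('side','plunger_top') if 0 else bot.grab_frame('side'); s=bot.observe();print(s['clock'],s['position'][2],s['force'])
E
```

```text
6.15 0.08207956963784252 [-1.41709099  1.73155441  1.52270004]
6.2 0.08207727237042434 [-1.61858635  1.89475304  2.25429003]
6.25 0.0820804357041193 [-1.45215128  1.91514149  2.17583167]
6.3 0.08208219643245845 [-1.72518601  1.38094021  2.93673856]
```

>>> apply_moves(
  claw=[0,0,0,0,0],
  xyz=[
    [0,0,0.001],
    [0,0,0.001],
    [0,0,0.0005],
    [0,0,0],
    [0,0,0],
  ],
  twist=[
    [0,0,0],
    [0,0,0],
    [0,0,0],
    [0,0,0],
    [0,0,0],
  ],
)

```text
clock: 6.8
position: [0.4032, -0.202, 0.0795]
tool_rot: [3.142, 0.0, 1.124]
force: [-1.3, 2.1, 4.3]
grip_width: -0.0001
finger_force: 2.1
```

```bash
python3 - <<'E'
from h import *
for i in range(4):
    f=bot.grab_frame('side'); s=bot.observe();print(s['clock'],s['position'],s['force'])
E
```

```text
6.85 [ 0.40318767 -0.2019481   0.07953271] [-2.1885898   1.30319165  4.94848058]
6.9 [ 0.40314217 -0.20192522  0.07952351] [-1.38053999  1.85146047  4.09030343]
6.95 [ 0.40318535 -0.20196615  0.07954174] [-1.23461025  1.37943399  4.56750628]
7.0 [ 0.40317791 -0.20196284  0.07953365] [-2.2256603   1.04149292  4.01962984]
```

>>> apply_moves(
  claw=[0,0,0,0,0],
  xyz=[
    [0,0,0.0005],
    [0,0,0],
    [0,0,0],
    [0,0,0],
    [0,0,0],
  ],
  twist=[
    [0,0,0],
    [0,0,0],
    [0,0,0],
    [0,0,0],
    [0,0,0],
  ],
)

```text
clock: 7.5
position: [0.4032, -0.202, 0.079]
tool_rot: [3.142, 0.0, 1.124]
force: [-2.2, 1.1, 4.8]
grip_width: 0.0002
finger_force: 2.3
```

```bash
python3 - <<'E'
from h import *
from scipy.spatial.transform import Rotation as Ro
F=[]
for i in range(4):
    f=bot.grab_frame('side'); s=bot.observe();F.append(s['force'])
print(s['clock'],s['position'],np.mean(F,0))
print(bot.find_in('side','plunger_top'))
R=Ro.from_euler('xyz',s['tool_rot']).as_matrix()
w=np.array([.550,-.447,0])-s['position'];w[2]=0;print(R.T@w, proj(f,[[.55,-.447,.058]]))
E
```

```text
7.7 [ 0.40314194 -0.20195404  0.07899954] [-2.00295167  0.96313756  4.88407328]
[{'position': [0.5175, -0.0141, 0.0212], 'score': 0.62}, {'position': [0.3402, 0.5286, 0.08], 'score': 0.26}]
[-1.57424871e-01  2.38395098e-01  2.85290076e-08] [[371.71111323 381.87619206]]
```

>>> apply_moves(
  claw=[0,0,0,0,0,0,0,0,0,0,0,0,0,0,0,0,0,0,0,0],
  xyz=[
    [0,0,-0.004],
    [0,0,-0.01],
    [0,0,-0.025],
    [0,0,-0.03],
    [0,0,-0.035],
    [0,0,-0.035],
    [0,0,-0.03],
    [0,0,-0.02],
    [-0.015,0.022,0],
    [-0.02,0.03,0],
    [-0.02,0.03,0],
    [-0.02,0.03,0],
    [-0.02,0.03,0],
    [-0.02,0.03,0],
    [-0.02,0.03,0],
    [-0.015,0.025,0],
    [-0.007,0.011,0],
    [0,0,0],
    [0,0,0],
    [0,0,0],
  ],
  twist=[
    [0,0,0],
    [0,0,0],
    [0,0,0],
    [0,0,0],
    [0,0,0],
    [0,0,0],
    [0,0,0],
    [0,0,0],
    [0,0,0],
    [0,0,0],
    [0,0,0],
    [0,0,0],
    [0,0,0],
    [0,0,0],
    [0,0,0],
    [0,0,0],
    [0,0,0],
    [0,0,0],
    [0,0,0],
    [0,0,0],
  ],
)

```text
clock: 9.75
position: [0.5497, -0.4457, 0.2686]
tool_rot: [3.141, -0.0, 1.124]
force: [0.3, 0.1, 0.3]
grip_width: -0.0001
finger_force: 0.0
```

```bash
python3 - <<'E'
from h import *
s=bot.observe();print(s['clock'],s['position'],s['tool_rot'],s['force'])
f=bot.grab_frame('wrist');im=f['img'][:,:,::-1].copy()
b=np.array([.55,-.447,.058])
cv2.polylines(im,[fish(f,circ(b,.0725)).astype(np.int32)],True,(0,255,0),1)
cv2.polylines(im,[fish(f,circ([.404,-.202,0],.0425)).astype(np.int32)],True,(0,255,0),1)
for q in ['bell','saucer_stack']: print(bot.find_in('wrist',q))
for dx,dy in [(0,0),(.01,0),(0,.01)]: print(fish(f,b+[dx,dy,0]))
cv2.imwrite('pics/w4.png',im);print(delta(b+[0,0,.057]))
E
```

```text
9.75 [ 0.54969992 -0.44568764  0.26860858] [ 3.14137580e+00 -7.36247223e-05  1.12390396e+00] [0.28001815 0.11756182 0.29697494]
[{'position': [0.4131, -0.211, 0.0386], 'score': 0.82}]
[{'position': [0.5592, -0.4472, 0.0513], 'score': 0.78}]
[[315.16032397 207.94518304]]
[[325.02347603 203.33715087]]
[[310.42248738 198.27787186]]
[-0.0011, 0.0005, 0.1535]
```

View pics/w4.png

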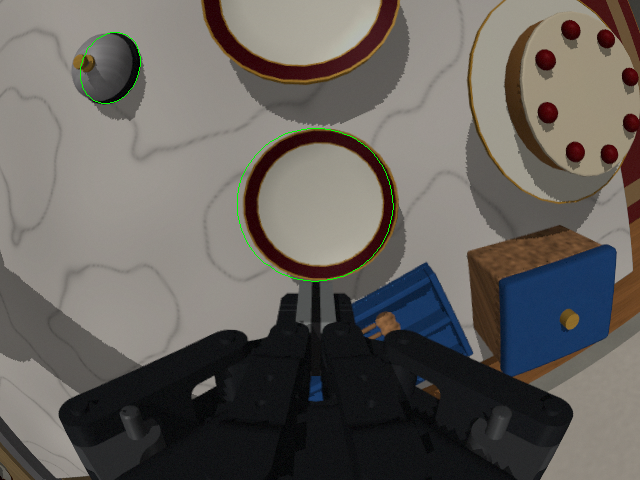

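The stack rim shows about 5 px to the right of the prediction, centred near (320,205). I'll correct by about 3 mm and go down to point.

>>> apply_moves(
  claw=[0,0,0,0,0,0,0,0,0,0,0,0,0,0,0,0,0,0,0,0],
  xyz=[
    [-0.001,0.003,0.02],
    [0,0,0.03],
    [0,0,0.03],
    [0,0,0.03],
    [0,0,0.025],
    [0,0,0.015],
    [0,0,0.004],
    [0,0,0],
    [0,0,0],
    [0,0,0],
    [0,0,0],
    [0,0,0],
    [0,0,0],
    [0,0,0],
    [0,0,0],
    [0,0,0],
    [0,0,0],
    [0,0,0],
    [0,0,0],
    [0,0,0],
  ],
  twist=[
    [0,0,0],
    [0,0,0],
    [0,0,0],
    [0,0,0],
    [0,0,0],
    [0,0,0],
    [0,0,0],
    [0,0,0],
    [0,0,0],
    [0,0,0],
    [0,0,0],
    [0,0,0],
    [0,0,0],
    [0,0,0],
    [0,0,0],
    [0,0,0],
    [0,0,0],
    [0,0,0],
    [0,0,0],
    [0,0,0],
  ],
)

```text
clock: 11.9
position: [0.5521, -0.4486, 0.114]
tool_rot: [-3.142, 0.0, 1.124]
force: [-0.2, -0.6, 0.7]
grip_width: -0.0
finger_force: 0.0
```

>>> apply_moves(
  claw=[0,0,0,0,0,0,0,0,0,0,0,0,0,0,0,0,0,0],
  xyz=[
    [0,0,0],
    [0,0,0],
    [0,0,0],
    [0,0,0],
    [0,0,0],
    [0,0,0],
    [0,0,0],
    [0,0,0],
    [0,0,0],
    [0,0,0],
    [0,0,0],
    [0,0,0],
    [0,0,0],
    [0,0,0],
    [0,0,0],
    [0,0,0],
    [0,0,0],
    [0,0,0],
  ],
  twist=[
    [0,0,0],
    [0,0,0],
    [0,0,0],
    [0,0,0],
    [0,0,0],
    [0,0,0],
    [0,0,0],
    [0,0,0],
    [0,0,0],
    [0,0,0],
    [0,0,0],
    [0,0,0],
    [0,0,0],
    [0,0,0],
    [0,0,0],
    [0,0,0],
    [0,0,0],
    [0,0,0],
  ],
)

```text
clock: 13.7
position: [0.5521, -0.4486, 0.114]
tool_rot: [3.142, 0.0, 1.124]
force: [0.9, 0.2, 0.2]
grip_width: -0.0001
finger_force: 0.0
```

```bash
python3 - <<'E'
from h import *
f=bot.grab_frame('side');g=bot.grab_frame('wrist')
u,v=373,370
a=cv2.resize(f['img'][v-50:v+50,u-50:u+50,::-1],(400,400),interpolation=cv2.INTER_CUBIC)
b=cv2.resize(g['img'][:,80:560,::-1],(400,400))
cv2.imwrite('pics/s5.png',np.hstack([a,b]));s=bot.observe();print(s['clock'],s['position'],s['force'])
E
```

```text
13.8 [ 0.55212266 -0.44859974  0.11398712] [-0.03434153 -0.08425368 -0.28622359]
```

View pics/s5.png

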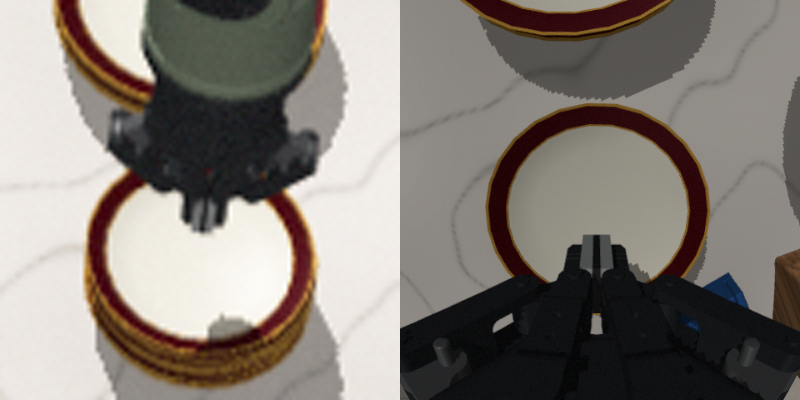

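Both views show the fingertips over the middle of the saucer stack with clear air below. Next I rise and swing high to the bare cup.

>>> apply_moves(
  claw=[0,0,0,0,0,0,0,0,0,0,0,0,0,0,0,0],
  xyz=[
    [0,0,-0.02],
    [0,0,-0.03],
    [0,0,-0.035],
    [0,0,-0.035],
    [0,0,-0.035],
    [0,0,-0.035],
    [0,0,-0.015],
    [0.041,0.006,0],
    [0.041,0.006,0],
    [0.041,0.006,0],
    [0.041,0.006,0],
    [0.041,0.006,0],
    [0.041,0.006,0],
    [0.041,0.006,0],
    [0.041,0.006,0],
    [0.041,0.006,0],
  ],
  twist=[
    [0,0,0],
    [0,0,0],
    [0,0,0],
    [0,0,0],
    [0,0,0],
    [0,0,0],
    [0,0,0],
    [0,0,-0.06],
    [0,0,-0.06],
    [0,0,-0.06],
    [0,0,-0.06],
    [0,0,-0.06],
    [0,0,-0.06],
    [0,0,-0.06],
    [0,0,-0.06],
    [0,0,-0.06],
  ],
)

```text
clock: 15.4
position: [0.6795, -0.101, 0.3185]
tool_rot: [-3.141, -0.0, 1.666]
force: [0.6, 0.2, 0.4]
grip_width: 0.0
finger_force: 0.0
```

>>> apply_moves(
  claw=[0,0,0,0,0,0,0,0,0,0,0,0],
  xyz=[
    [0.041,0.006,0],
    [0.041,0.006,0],
    [0.041,0.006,0],
    [0.041,0.006,0],
    [0.041,0.006,0],
    [0.041,0.006,0],
    [0.04,0.006,0],
    [0.04,0.006,0],
    [0.03,0.005,0],
    [0,0,0],
    [0,0,0],
    [0,0,0],
  ],
  twist=[
    [0,0,-0.06],
    [0,0,-0.06],
    [0,0,-0.06],
    [0,0,-0.06],
    [0,0,-0.06],
    [0,0,-0.06],
    [0,0,-0.06],
    [0,0,-0.06],
    [0,0,-0.06],
    [0,0,0],
    [0,0,0],
    [0,0,0],
  ],
)

```text
clock: 16.6
position: [0.6171, 0.2464, 0.3189]
tool_rot: [-3.141, 0.001, 2.202]
force: [0.1, -0.2, 0.3]
grip_width: 0.0002
finger_force: 0.0
```

```bash
python3 - <<'E'
from h import *
s=bot.observe();print(s['clock'],s['position'],s['tool_rot'],s['qpos'],s['force'])
f=bot.grab_frame('wrist');im=f['img'][:,:,::-1].copy()
b=np.array([.6152,.2515,.056])
cv2.polylines(im,[fish(f,circ(b,.044)).astype(np.int32)],True,(0,255,0),1)
print(bot.find_in('wrist','cup_bare'))
for dx,dy in [(0,0),(.01,0),(0,.01)]: print(fish(f,b+[dx,dy,0]))
cv2.imwrite('pics/w6.png',im);print(delta(b+[0,0,.059]))
E
```

```text
16.6 [0.61714994 0.24641149 0.31887998] [-3.14123137e+00  5.39153720e-04  2.20158676e+00] [-0.64809813  0.54674861  0.28892144  1.41227528 -0.15860921  1.20564677
  0.28843408] [ 0.12337913 -0.18360934  0.34422815]
[{'position': [0.6174, 0.254, 0.0289], 'score': 0.63}]
[[317.01119699 191.24919961]]
[[324.66722364 196.77382865]]
[[322.6593699  183.66310452]]
[0.0054, 0.0015, 0.2039]
```

View pics/w6.png

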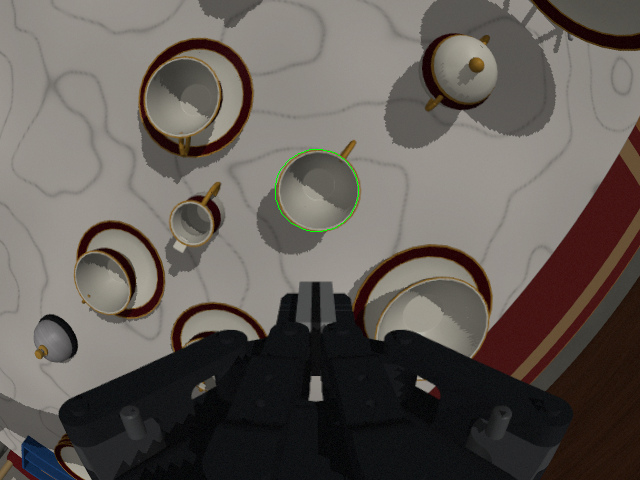

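The predicted rim lies on the bare cup's mouth at (318,190), and no saucer shows under it. Descending to point.

>>> apply_moves(
  claw=[0,0,0,0,0,0,0,0,0,0,0,0,0,0,0,0,0,0,0,0],
  xyz=[
    [0.006,0.001,0.015],
    [0,0,0.03],
    [0,0,0.035],
    [0,0,0.035],
    [0,0,0.035],
    [0,0,0.03],
    [0,0,0.018],
    [0,0,0.006],
    [0,0,0],
    [0,0,0],
    [0,0,0],
    [0,0,0],
    [0,0,0],
    [0,0,0],
    [0,0,0],
    [0,0,0],
    [0,0,0],
    [0,0,0],
    [0,0,0],
    [0,0,0],
  ],
  twist=[
    [0,0,0],
    [0,0,0],
    [0,0,0],
    [0,0,0],
    [0,0,0],
    [0,0,0],
    [0,0,0],
    [0,0,0],
    [0,0,0],
    [0,0,0],
    [0,0,0],
    [0,0,0],
    [0,0,0],
    [0,0,0],
    [0,0,0],
    [0,0,0],
    [0,0,0],
    [0,0,0],
    [0,0,0],
    [0,0,0],
  ],
)

```text
clock: 18.7
position: [0.614, 0.2531, 0.115]
tool_rot: [-3.142, 0.0, 2.204]
force: [0.2, 0.4, -0.3]
grip_width: -0.0001
finger_force: 0.0
```

>>> apply_moves(
  claw=[0,0,0,0,0,0,0,0,0,0,0,0,0,0,0,0,0,0],
  xyz=[
    [0,0,0],
    [0,0,0],
    [0,0,0],
    [0,0,0],
    [0,0,0],
    [0,0,0],
    [0,0,0],
    [0,0,0],
    [0,0,0],
    [0,0,0],
    [0,0,0],
    [0,0,0],
    [0,0,0],
    [0,0,0],
    [0,0,0],
    [0,0,0],
    [0,0,0],
    [0,0,0],
  ],
  twist=[
    [0,0,0],
    [0,0,0],
    [0,0,0],
    [0,0,0],
    [0,0,0],
    [0,0,0],
    [0,0,0],
    [0,0,0],
    [0,0,0],
    [0,0,0],
    [0,0,0],
    [0,0,0],
    [0,0,0],
    [0,0,0],
    [0,0,0],
    [0,0,0],
    [0,0,0],
    [0,0,0],
  ],
)

```text
clock: 20.5
position: [0.614, 0.2531, 0.115]
tool_rot: [3.142, -0.0, 2.204]
force: [-0.4, 1.0, -0.3]
grip_width: -0.0002
finger_force: 0.0
```

```bash
python3 - <<'E'
from h import *
f=bot.grab_frame('side');g=bot.grab_frame('wrist')
u,v=312,195
a=cv2.resize(f['img'][v-50:v+50,u-50:u+50,::-1],(400,400),interpolation=cv2.INTER_CUBIC)
b=cv2.resize(g['img'][:,80:560,::-1],(400,400))
cv2.imwrite('pics/s7.png',np.hstack([a,b]));s=bot.observe();print(s['clock'],s['position'],s['force'])
E
```

```text
20.6 [0.6140133  0.25303221 0.11499031] [-0.56576337 -0.0703698   0.79273613]
```

View pics/s7.png

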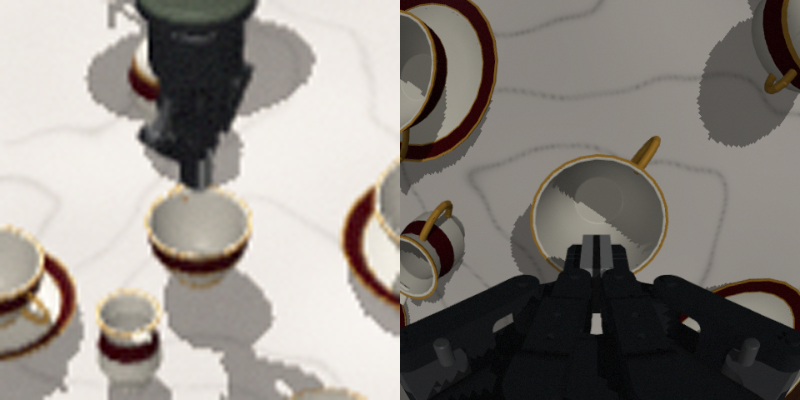

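The fingertips point over the middle of the bare cup, touching nothing, and have held there for more than 2 s.

```bash
python3 -c "
from workcell import bot
print(bot.job_done())"
```

```text
the job is handed in; nothing more can be done
None
```

I pressed the bell lightly, reading about 5 N at the end (the force that holds the plunger fully down). I then pointed for over two seconds each at the spare saucers and the bare cup, and handed the job in at about 20.6 s still pointing at the cup, with no sign of touching the china; the result was not reported back.

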